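Load the lens caddy and hold it up level

ROBOT

A 7-joint arm with a two-finger parallel gripper is mounted at the origin on the work surface. World frame = base frame: x ahead of the robot, y to its left, z up, the work surface at z = 0. Lengths are in m, angles in rad, forces in N, time in s.
With the tool pointing down it reaches from about 0.4 to 0.85 m from the base axis. Payload 10.4 kg.
Tool frame: the origin (TCP) lies midway between the tips of the shut fingers; the grasp point (between the pads) lies 19 mm behind it; z points along the fingers, y is the line along which they close (so a half turn about z gives the same grasp; the last joint's range is limited). The gripper opens to 87 mm and grips with 3 to 60 N. Pads are 19 mm wide; open, the fingers measure 117 mm over their backs; the gripper's body (75 mm by 190 mm) begins 51 mm behind the grasp point.
Start: joints at [1.259, 0.332, -0.065, 1.46, 0.022, 1.35, -0.088], TCP at [0.178, -0.599, 0.223] pointing down, gripper open.
Joint ranges: [-2.6, 2.6], [-0.5, 2.12], [-1.47, 1.34], [0.16, 2.42], [-1.27, 4.41], [0.06, 2.06], [-2.6, 2.6]. Speed limits (rad/s): [2.22, 2.22, 2.79, 2.79, 3.14, 3.14, 3.14].

INTERFACE

Orientations are given as a unit quaternion [x, y, z, w].
In Python, from bench import r gives the robot as it stands.
- The arm moves only by the tool move_arm, never from a script. Its argument "targets" is a list of rows, each a list of 3 entries, a list of its own where there are three numbers: the shift along the tool's x, y, z in cm, then the turn, a rotation vector about the tool's x, y, z in rad, then the opening in per cent of the stroke, from 0 (shut) to 100 (fully open). In form: [[[x, y, z], [wx, wy, wz], gripper], ...]. A call has 1 to 20 rows; each row shifts and turns the commanded pose from where the row before left it, along the tool's axes as they then stand; what a row does not reach is not made up. A row lasts 1/8 s, in which the tool goes at most 62.5 mm and 10.7 degrees, less where a joint would pass 70% of its speed; a pose out of reach is approached as far as the arm can. A call with a gripper value outside its range is refused whole. The fingers move at their own pace and stop on an object; "grip_force" is the grip in N (left out, the last holds). Time passes only in rows, so rows that do not move let the fingers close. It gives the time, the measured TCP pose, the force, the opening and the grip force at its end, in the units of the state.
- r.read_state(): the state, without advancing time (a new reading comes with each control period).
- r.camera(name): name is "side" or "top"; returns a dict with "image" (384x512x3 uint8, blue, green, red), "vertical_fov" (degrees; the focal length in pixels is half the picture's height over the tangent of half this angle, whatever the lens; pixels are square), "cx", "cy" (the principal point, pixels), "cam_to_world" (4x4, takes a point from camera to world coordinates). Camera axes: x right, y down, z forward; pixel columns grow to the right and rows downward; lengths in m; the calibration is good to about 2 mm. A picture is of the moment at which its call begins. There is no depth.
- r.close_job(): hands the job in; it is judged then, once.
The state is a dict: "time": time; "joint_positions": joint angles; "joint_vel": joint speeds; "joint_torque": joint torques, N m; "ee_pos": TCP position; "eef_rot": TCP orientation; "ft_force": force on the tool from outside, world axes, zero at the start; "torque": the same for the moment, N m; "width": finger opening in m; "grip_force": force on a finger pad.
Only numpy, scipy, OpenCV 4.12 (cv2) and the standard library are available. Lean on these libraries where they do the work, as an engineer would, in place of code of your own. Each camera call takes 0.05 s, during which the arm holds its last target. There are 200 camera calls.

TASK

Gently stand the loose tall lens upright in the empty raised dish of the lens caddy, so that it balances the same lens in the other dish, and let go of it. Then take the caddy by the middle of its top handle, lift it about 10 cm clear of the bench, over the spot where it stood, and finish while still holding it in the air, steady and level, with both lenses standing in their dishes. Do not topple a lens or shift the other things on the bench.

Things in the scene. Friction and masses are not known exactly. Their poses are not given: they have to be found in the camera images.
- lens: the loose tall lens to be loaded: a black camera lens, a plain cylinder 60 mm in diameter and 80 mm high with a ribbed focus ring, a thin bright ring near the top and a glass front on top, standing upright on the bench; about 170 g. Origin at the centre of its underside, z up through the glass. (The short lens of the same diameter is only 34 mm high.)
- caddy: loose lens caddy, about 320 g empty: plywood base 100 mm (its x) by 270 mm (its y) by 12 mm, with a grey, cork-floored dish raised on a stem at each end of its y and, in the middle, an upright aluminium plate (12 mm in y, 44 mm in x) carrying a wooden handle bar. One dish is loaded with a lens, the other empty. Origin at the centre of its underside, z up; it may stand at any yaw. Unloaded at one end it is out of balance, with both lenses loaded it balances about the handle.
- empty_dish (a point): centre of the floor of the empty dish, at the caddy's (0, -100, 36) mm: the lens's underside comes to rest here. Dish 78 mm across outside, with a raised rim 6 mm high of inner diameter 70 mm, so that the lens has 5 mm of play all round. Axes as the caddy's.
- loaded_dish (a point): centre of the floor of the other, equal dish, at the caddy's (0, 100, 36) mm, where the lens twin stands at the start. Axes as the caddy's.
- lens_twin: the lens already standing in the loaded dish, the same size and build as the loose tall lens; its top is 116 mm above the bench. Origin at the centre of its underside.
- caddy_handle (a point): centre of the wooden handle bar, at the caddy's (0, 0, 159) mm. The bar is 90 mm long along the caddy's x, 14 mm thick in the caddy's y (the direction to pinch it) and 26 mm high (146 to 172 mm above the bench); from above, both sides are free down to the base. Axes as the caddy's.
- short_lens: bystander: a short black lens 60 mm in diameter and 34 mm high standing on the bench; leave it. Origin at the centre of its underside.
- body_cap: bystander: black plastic cap, a disc 54 mm across and 9 mm thick, flat on the bench; leave it. Origin at the centre of its underside.
- battery: bystander: grey battery block 55 x 38 x 24 mm; leave it. Origin at the centre of its underside.
- remote: bystander: black remote control 170 x 48 x 18 mm; leave it. Origin at the centre of its underside.
Mind the look-alikes: they are no part of the job. What is shaped like the lens_twin but yellow is not meant.

How it is judged:
By the outcome, as a careful person would: the job done as asked, in the order asked, and still so for the second after the job is handed in, while the arm keeps its last pose, push and grip.
It also fails if it takes over 64 s, if anything falls off the work surface, if the arm or the gripper's body presses on something with over 40 N, if the wrist force passes 120 N, or if a joint passes its speed limit or range.

## Working session

There is one attempt and no reset: what is moved stays moved. The work goes in short steps, Python scripts to look and compute and a tool call to move; the robot and the scene stay as the last step left them, time stands still between calls to the robot, and variables do not carry over. Pictures are saved under pics/ and viewed, at most 10 in all, crops included, and the job is handed in when it is done.

Besides the shell and the picture viewer there is one more tool, called after "Request:" by a JSON object that holds its "fn" and its "kwargs". move_arm: Moves the arm, as the interface text tells. Its arguments: {"type":"object","properties":{"targets":{"type":"array"},"grip_force":{"type":"number"}},"required":["targets"]}

```bash
mkdir -p pics; cat > h.py <<'E'
import numpy as np, cv2
from bench import r
def cam(n):
    c=r.camera(n); h=c["image"].shape[0]
    f=h/2/np.tan(np.radians(c["vertical_fov"])/2); return c,f
def unproj(c,f,u,v,z):
    T=np.array(c["cam_to_world"]); d=T[:3,:3]@np.array([(u-c["cx"])/f,(v-c["cy"])/f,1]); o=T[:3,3]
    return o+d*(z-o[2])/d[2]
def proj(c,f,p):
    T=np.array(c["cam_to_world"]); q=T[:3,:3].T@(np.array(p)-T[:3,3]); return q[0]/q[2]*f+c["cx"],q[1]/q[2]*f+c["cy"]
E
python3 - <<'E'
from h import *
ims=[]
for n in("top","side"):
    c,f=cam(n); cv2.imwrite(f"pics/{n}0.png",c["image"]); print(n,f,c["cx"],c["cy"],np.round(c["cam_to_world"],3).tolist())
s=r.read_state(); print(s["ee_pos"],s["eef_rot"],s["time"],s["width"])
E
```

```text
top 389.16856597485463 260.89370456346734 197.47067479531057 [[0.0, -0.985, 0.171, 0.316], [-1.0, 0.0, 0.004, 0.003], [-0.003, -0.171, -0.985, 1.152], [0.0, 0.0, 0.0, 1.0]]
side 412.48734582855457 262.1102419300513 184.2280096756576 [[-0.986, -0.107, 0.129, 0.37], [-0.168, 0.654, -0.738, 0.789], [-0.006, -0.749, -0.662, 0.84], [0.0, 0.0, 0.0, 1.0]]
[ 0.17790694 -0.59878522  0.2218317 ] [ 9.89589892e-01  1.43914649e-01 -1.21395627e-04 -6.36693257e-04] 0.1 0.08681420476582072
```

View pics/top0.png

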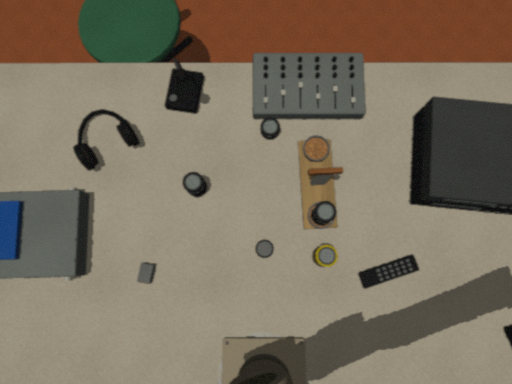

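View pics/side0.png

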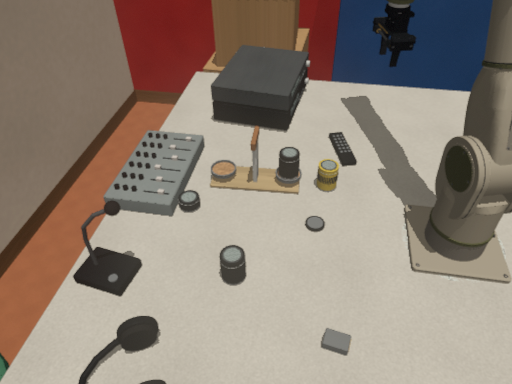

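The candidates in the top view are the tall black lens at (195,184), the short one at (270,128), the yellow look-alike at (325,255) and the twin in the caddy at (323,213). The loose one at (195,184), seen in the side view at (233,263), fits: it is black, tall and stands on the bench. I'll confirm it in an enlarged crop.

```bash
python3 - <<'E'
from h import *
c,f=cam("top"); s,g=cam("side")
a=cv2.resize(c["image"][120:245,170:350],None,fx=4,fy=4,interpolation=cv2.INTER_CUBIC)[:, :720]
b=cv2.resize(s["image"][120:295,170:350],None,fx=3.3,fy=3.3,interpolation=cv2.INTER_CUBIC)
cv2.imwrite("pics/topc.png",a); cv2.imwrite("pics/sidec.png",b)
E
```

```text
(no output)
```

View pics/topc.png

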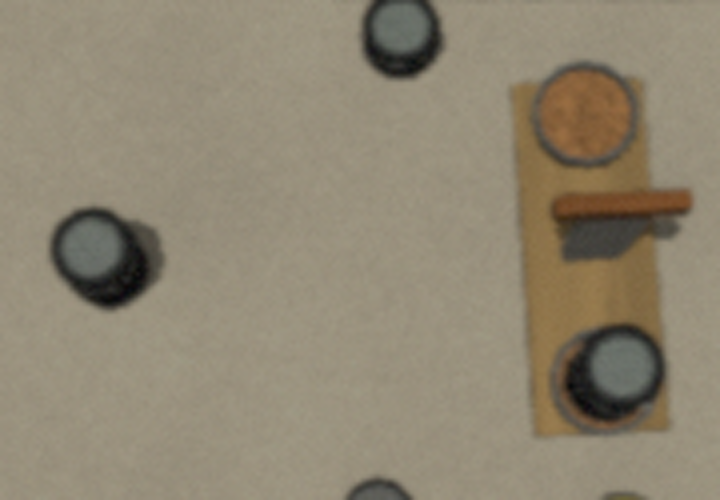

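View pics/sidec.png

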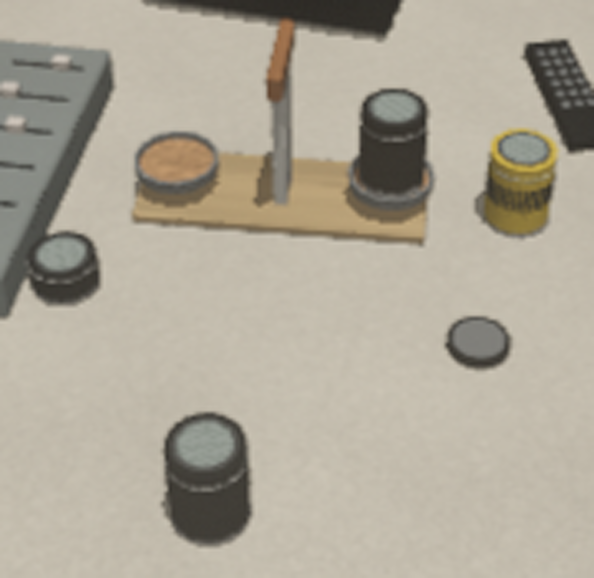

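The crops confirm it. The loose tall lens has its top at crop (91,249) and side-crop (206,445), and the empty dish is at (585,114) and (177,161). The handle bar runs from (555,207) to (691,201).

```bash
python3 - <<'E'
from h import *
c,f=cam("top"); s,g=cam("side")
T=lambda U,V,z: unproj(c,f,(U+.5)/4-.5+170,(V+.5)/4-.5+120,z)
S=lambda U,V,z: unproj(s,g,(U+.5)/3.3-.5+170,(V+.5)/3.3-.5+120,z)
for n,a,b,z in (("lens",(92,248),(206,444),.08),("dish",(586,114),(177,160),.042),("twin",(622,367),(394,107),.116),("short",(401,28),(65,254),.034)):
    print(n,T(*a,z).round(4),S(*b,z).round(4))
print("handle ends",T(555,203,.172).round(4),T(691,197,.172).round(4))
print("base corners",[T(*p,.012).round(4)[:2] for p in((514,85),(640,78),(668,428),(535,436))])
q=r.read_state(); print(q["eef_rot"].round(4) if hasattr(q["eef_rot"],'round') else q["eef_rot"])
from scipy.spatial.transform import Rotation as R; print(R.from_quat(q["eef_rot"]).as_matrix().round(3))
E
```

```text
lens [0.5472 0.1994 0.08  ] [0.547  0.1964 0.08  ]
dish [ 0.6565 -0.156   0.042 ] [ 0.6563 -0.1548  0.042 ]
twin [ 0.4577 -0.1654  0.116 ] [ 0.4586 -0.1699  0.116 ]
short [ 0.7262 -0.0197  0.034 ] [ 0.7245 -0.0232  0.034 ]
handle ends [ 0.557  -0.1159  0.172 ] [ 0.5609 -0.2039  0.172 ]
base corners [array([ 0.6887, -0.1061]), array([ 0.6942, -0.2022]), array([ 0.4269, -0.2147]), array([ 0.421 , -0.1172])]
[ 9.896e-01  1.439e-01 -0.000e+00 -2.000e-04]
[[ 0.959  0.285 -0.   ]
 [ 0.285 -0.959  0.   ]
 [ 0.    -0.    -1.   ]]
```

Request:
{"fn": "move_arm", "kwargs": {"targets": [[[0,0,-5],[0,0,0.123],100],[[0,0,-5],[0,0,0.123],100],[[4.1,-2.05,0],[0,0,0],100],[[4.1,-2.05,0],[0,0,0],100],[[4.1,-2.05,0],[0,0,0],100],[[4.1,-2.05,0],[0,0,0],100],[[4.1,-2.05,0],[0,0,0],100],[[4.1,-2.05,0],[0,0,0],100],[[4.1,-2.05,0],[0,0,0],100],[[4.1,-2.05,0],[0,0,0],100],[[0.5,-4.1,0],[0,0,0],100],[[0.5,-4.1,0],[0,0,0],100],[[0.5,-4.1,0],[0,0,0],100],[[0.5,-4.1,0],[0,0,0],100],[[0.5,-4.1,0],[0,0,0],100],[[0.5,-4.1,0],[0,0,0],100],[[0.5,-4.1,0],[0,0,0],100],[[0.5,-4.1,0],[0,0,0],100],[[0.5,-4.1,0],[0,0,0],100],[[0.5,-4.1,0],[0,0,0],100]], "grip_force": 15}}

```text
time: 2.8
ee_pos: [0.531, -0.0082, 0.3226]
eef_rot: [1.0, 0.021, 0.0, 0.0]
ft_force: [-0.3, -0.1, 0.1]
width: 0.0869
grip_force: 0.0
```

```bash
cat >> h.py <<'E'
from scipy.spatial.transform import Rotation as R
def to(p):
    s=r.read_state(); M=R.from_quat(s["eef_rot"]); 
    print("t",round(s["time"],2),"pos",np.round(s["ee_pos"],4),"R",M.as_matrix().round(3).tolist(),"w",round(s["width"],4),"g",s["grip_force"],"F",np.round(s["ft_force"],1))
    print("need cm",(M.inv().apply(np.array(p)-s["ee_pos"])*100).round(2),"q",np.round(s["joint_positions"],2))
E
python3 -c "
from h import *
to([.547,.198,.10])"
```

```text
t 2.8 pos [ 0.531  -0.0082  0.3226] R [[0.999, 0.043, 0.0], [0.043, -0.999, -0.0], [0.0, 0.0, -1.0]] w 0.0869 g 0.0 F [-0.3 -0.1  0.1]
need cm [  2.47 -20.54  22.26] q [ 0.38  0.12 -0.49  1.52  0.06  1.51 -1.64]
```

Request:
{"fn": "move_arm", "kwargs": {"targets": [[[0.41,-3.42,0],[0,0,0],100],[[0.41,-3.42,0],[0,0,0],100],[[0.41,-3.42,0],[0,0,0],100],[[0.41,-3.42,0],[0,0,0],100],[[0.41,-3.42,0],[0,0,0],100],[[0.41,-3.42,0],[0,0,0],100],[[0,0,4],[0,0,0],100],[[0,0,4],[0,0,0],100],[[0,0,4],[0,0,0],100],[[0,0,4],[0,0,0],100],[[0,0,3],[0,0,0],100],[[0,0,1.3],[0,0,0],100],[[0,0,0],[0,0,0],100],[[0,0,0],[0,0,0],100]]}}

```text
time: 4.55
ee_pos: [0.5477, 0.1969, 0.121]
eef_rot: [1.0, 0.021, 0.001, -0.0]
ft_force: [-0.4, -0.1, 0.9]
width: 0.0872
grip_force: 0.0
```

```bash
python3 -c "
from h import *
to([.547,.198,.026])
s,g=cam('side'); c,f=cam('top')
a=cv2.resize(s['image'][170:310,170:310],(560,560)); cv2.imwrite('pics/a.png',a)"
```

```text
t 4.55 pos [0.5477 0.1969 0.121 ] R [[0.999, 0.043, 0.002], [0.043, -0.999, 0.001], [0.002, -0.001, -1.0]] w 0.0872 g 0.0 F [-0.4 -0.1  0.9]
need cm [-0.08 -0.1   9.5 ] q [ 0.07  0.38 -0.61  1.68  0.23  1.15 -2.12]
```

View pics/a.png

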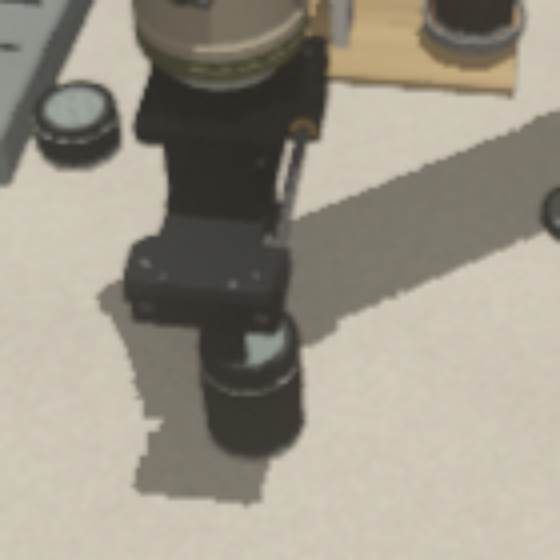

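```bash
python3 -c "
from h import *
s,g=cam('side')
for p in [(.5477,.25,.121),(.5477,.25,.17),(.547,.198,.08),(.547,.198,0),(.547,.228,0),(.5477,.197,.191)]:
    u,v=proj(s,g,p); print(p,(u-170)*4,(v-170)*4)"
```

```text
(0.5477, 0.25, 0.121) 221.04126321121953 365.4250590781505
(0.5477, 0.25, 0.17) 214.98278442006722 306.9457088451935
(0.547, 0.198, 0.08) 247.60858107166428 338.97868761184725
(0.547, 0.198, 0) 254.64436407446271 421.6503156031829
(0.547, 0.228, 0) 243.74097328575976 462.34683028246127
(0.5477, 0.197, 0.191) 235.61219127978154 206.45930958528652
```

The picture shows the near finger at crop (225,340) over the lens, whose base is at (254,430). Both agree with the projections to about 1–2 mm, so I'll descend and grip.

Request:
{"fn": "move_arm", "kwargs": {"targets": [[[-0.1,-0.1,2],[0,0,0],100],[[0,0,2],[0,0,0],100],[[0,0,2],[0,0,0],100],[[0,0,2],[0,0,0],100],[[0,0,1.5],[0,0,0],100],[[0,0,0],[0,0,0],100],[[0,0,0],[0,0,45],0],[[0,0,0],[0,0,0],0]], "grip_force": 15}}

```text
time: 5.7
ee_pos: [0.5464, 0.1978, 0.0253]
eef_rot: [0.997, -0.072, 0.001, -0.0]
ft_force: [-0.1, -0.6, -1.1]
width: 0.0745
grip_force: 0.0
```

I made a slip in one row: a turn of 45 where 0 was meant. It was capped at 10.7°, and the fingers hadn't touched the lens yet. I'll turn it back, then close.

Request:
{"fn": "move_arm", "kwargs": {"targets": [[[0,0,0],[0,0,-0.094],100],[[0,0,0],[0,0,-0.093],100],[[0,0,0],[0,0,0],100],[[0,0,0],[0,0,0],0],[[0,0,0],[0,0,0],0],[[0,0,0],[0,0,0],0],[[0,0,0],[0,0,0],0],[[0,0,0],[0,0,0],0],[[0,0,0],[0,0,0],0]], "grip_force": 15}}

```text
time: 6.82
ee_pos: [0.5459, 0.1977, 0.0246]
eef_rot: [1.0, 0.021, 0.0, -0.0]
ft_force: [-0.2, 0.6, 0.9]
width: 0.06
grip_force: 15.0
```

Request:
{"fn": "move_arm", "kwargs": {"targets": [[[0,0,-0.5],[0,0,0],0],[[0,0,-1.5],[0,0,0],0],[[0,0,-3],[0,0,0],0],[[0,0,-3],[0,0,0],0],[[0,0,-3],[0,0,0],0],[[0,0,-3],[0,0,0],0],[[0,0,-2],[0,0,0],0],[[0,0,-1],[0,0,0],0],[[0,0,0],[0,0,0],0]], "grip_force": 15}}

```text
time: 7.95
ee_pos: [0.546, 0.1976, 0.1952]
eef_rot: [1.0, 0.021, 0.001, -0.0]
ft_force: [1.0, 0.3, -1.3]
width: 0.06
grip_force: 15.0
```

```bash
python3 -c "
from h import *
to([.656,-.1555,.19])"
```

```text
t 7.95 pos [0.546  0.1976 0.1952] R [[0.999, 0.042, 0.001], [0.042, -0.999, 0.0], [0.001, -0.0, -1.0]] w 0.06 g 14.999852317851037 F [ 1.   0.3 -1.3]
need cm [ 9.49 35.75  0.53] q [ 0.09  0.31 -0.62  1.59  0.19  1.29 -2.09]
```

Request:
{"fn": "move_arm", "kwargs": {"targets": [[[0.8,1.5,0],[0,0,0],0],[[0.8,2.5,0],[0,0,0],0],[[0.8,3,0],[0,0,0],0],[[0.8,3,0],[0,0,0],0],[[0.8,3,0],[0,0,0],0],[[0.8,3,0],[0,0,0],0],[[0.8,3,0],[0,0,0],0],[[0.8,3,0],[0,0,0],0],[[0.8,3,0],[0,0,0],0],[[0.8,3,0],[0,0,0],0],[[0.8,3,0],[0,0,0],0],[[0.7,2.5,0],[0,0,0],0],[[0,1.5,0],[0,0,0],0],[[0,0.75,0.5],[0,0,0],0],[[0,0,0],[0,0,0],0],[[0,0,0],[0,0,0],0],[[0,0,0],[0,0,0],0]]}}

```text
time: 10.07
ee_pos: [0.656, -0.1547, 0.1898]
eef_rot: [1.0, 0.022, 0.0, -0.0]
ft_force: [0.7, 0.0, -1.6]
width: 0.0597
grip_force: 15.0
```

```bash
python3 -c "
from h import *
to([.656,-.1555,.063])
c,f=cam('top');s,g=cam('side')
cv2.imwrite('pics/b.png',cv2.resize(s['image'][90:230,170:350],None,fx=4,fy=4))
for p in [(.657,-.1555,.124),(.657,-.1555,.204)]:
    u,v=proj(s,g,p); print(p,(u-170)*4,(v-90)*4)"
```

```text
t 10.07 pos [ 0.656  -0.1547  0.1898] R [[0.999, 0.044, 0.0], [0.044, -0.999, 0.0], [0.0, -0.0, -1.0]] w 0.0597 g 14.999869298189878 F [ 0.7  0.  -1.6]
need cm [-1.000e-02  9.000e-02  1.268e+01] q [ 0.47  0.49 -0.44  1.34  0.21  1.35 -1.5 ]
(0.657, -0.1555, 0.124) 204.86027206667768 225.04507943970964
(0.657, -0.1555, 0.204) 196.71703991611662 132.495345839987
```

View pics/b.png

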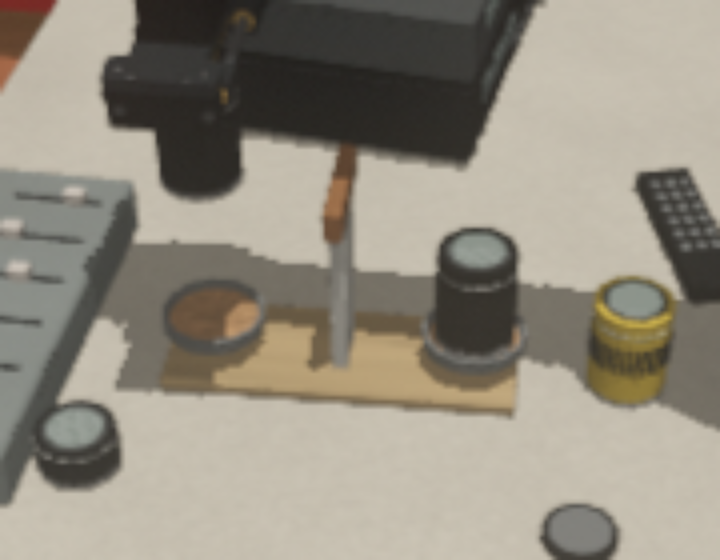

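The held lens hangs upright at crop (200,165), with the dish rim at (214,317). Both match the projection, so I'll lower it.

Request:
{"fn": "move_arm", "kwargs": {"targets": [[[0,0.1,2],[0,0,0],0],[[0,0,3],[0,0,0],0],[[0,0,3],[0,0,0],0],[[0,0,2],[0,0,0],0],[[0,0,1],[0,0,0],0],[[0,0,0.7],[0,0,0],0],[[0,0,0.5],[0,0,0],0],[[0,0,0.3],[0,0,0],0],[[0,0,0],[0,0,0],0],[[0,0,0],[0,0,0],0]]}}

```text
time: 11.42
ee_pos: [0.6562, -0.1567, 0.065]
eef_rot: [1.0, 0.021, 0.0, 0.0]
ft_force: [-0.9, -0.3, -1.4]
width: 0.0597
grip_force: 15.0
```

```bash
python3 -c "
from h import *
to([.656,-.1555,.0606])
c,f=cam('top');s,g=cam('side')
cv2.imwrite('pics/c.png',cv2.resize(s['image'][120:220,170:320],None,fx=5,fy=5,interpolation=cv2.INTER_CUBIC))"
```

```text
t 11.43 pos [ 0.6562 -0.1567  0.065 ] R [[0.999, 0.042, 0.001], [0.042, -0.999, -0.0], [0.001, 0.0, -1.0]] w 0.0597 g 14.999779891222715 F [-0.9 -0.3 -1.4]
need cm [-0.01 -0.12  0.44] q [ 0.47  0.59 -0.42  1.47  0.26  1.13 -1.53]
```

View pics/c.png

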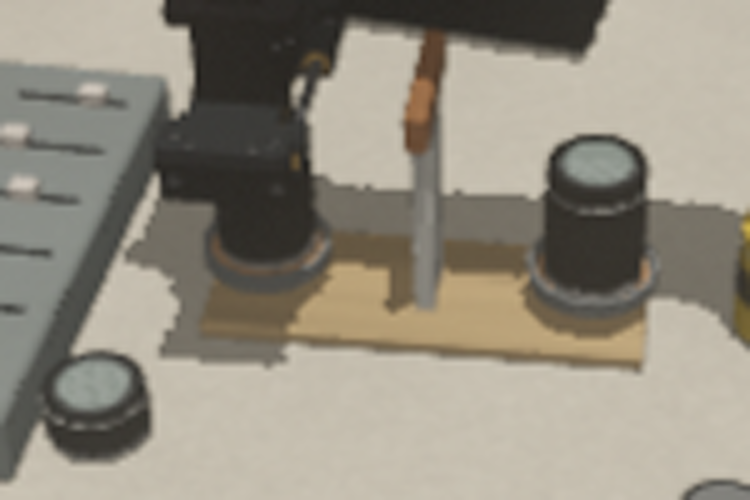

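The lens spans columns 216–315 inside the rim, 205–331, so it is centred to about 1 mm. I'll creep down to contact.

Request:
{"fn": "move_arm", "kwargs": {"targets": [[[0,-0.1,0.15],[0,0,0],0],[[0,0,0.1],[0,0,0],0],[[0,0,0.1],[0,0,0],0],[[0,0,0.05],[0,0,0],0],[[0,0,0],[0,0,0],0],[[0,0,0],[0,0,0],0]]}}

```text
time: 12.28
ee_pos: [0.6559, -0.1557, 0.0606]
eef_rot: [1.0, 0.021, 0.0, 0.0]
ft_force: [-0.3, 1.0, 0.0]
width: 0.0595
grip_force: 15.0
```

Request:
{"fn": "move_arm", "kwargs": {"targets": [[[0,0,0.05],[0,0,0],0],[[0,0,0],[0,0,0],0],[[0,0,0],[0,0,0],0]], "grip_force": 10}}

```text
time: 12.65
ee_pos: [0.656, -0.1557, 0.0606]
eef_rot: [1.0, 0.021, 0.0, 0.0]
ft_force: [-4.6, 0.7, 5.7]
width: 0.0599
grip_force: 10.0
```

Contact is clear: 5.7 N pushing up, and z stayed at 60.6 mm as expected. I'll release gently.

Request:
{"fn": "move_arm", "kwargs": {"targets": [[[0,0,-0.05],[0,0,0],72],[[0,0,0],[0,0,0],76],[[0,0,0],[0,0,0],84],[[0,0,0],[0,0,0],92],[[0,0,0],[0,0,0],100],[[0,0,0],[0,0,0],100],[[0,0,0],[0,0,0],100],[[0,0,-1],[0,0,0],100],[[0,0,-2],[0,0,0],100],[[0,0,-3],[0,0,0],100],[[0,0,-4],[0,0,0],100],[[0,0,-5],[0,0,0],100],[[0,0,-5],[0,0,0],100],[[0,0,-2],[0,0,0],100],[[0,0,0],[0,0,0],100]]}}

```text
time: 14.52
ee_pos: [0.6567, -0.1555, 0.2839]
eef_rot: [1.0, 0.021, 0.002, 0.001]
ft_force: [0.1, 0.3, -0.3]
width: 0.0869
grip_force: 0.0
```

```bash
python3 -c "
from h import *
to([.558,-.160,.25])
c,f=cam('top');s,g=cam('side')
cv2.imwrite('pics/d.png',np.hstack([cv2.resize(s['image'][90:220,195:315],None,fx=4,fy=4,interpolation=cv2.INTER_CUBIC)]))"
```

```text
t 14.53 pos [ 0.6567 -0.1555  0.2839] R [[0.999, 0.042, 0.005], [0.042, -0.999, -0.001], [0.005, 0.001, -1.0]] w 0.0869 g 0.0 F [ 0.1  0.3 -0.3]
need cm [-9.9   0.03  3.34] q [ 0.46  0.46 -0.45  1.2   0.19  1.52 -1.48]
```

View pics/d.png

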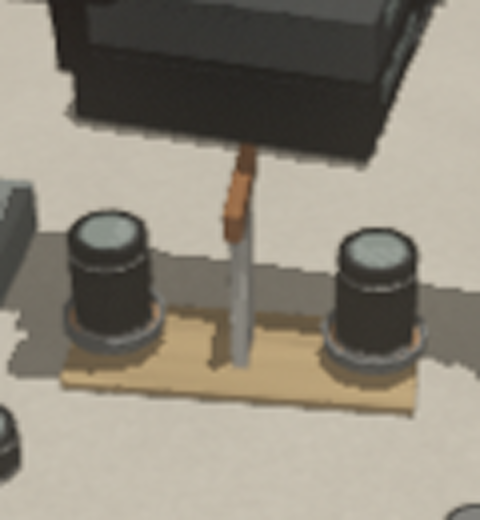

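Both lenses stand upright in their dishes, at crop (108,275) and (377,295), with the handle at (240,195). Next I'll move over the handle and turn 90°.

Request:
{"fn": "move_arm", "kwargs": {"targets": [[[-1.4,0,0],[0,0,0],100],[[-2.5,0,0],[0,0,0],100],[[-3,0,0],[0,0,0],100],[[-3,0,0],[0,0,0],100],[[0,0,0],[0,0,-0.1745],100],[[0,0,0],[0,0,-0.1745],100],[[0,0,0],[0,0,-0.1745],100],[[0,0,0],[0,0,-0.1745],100],[[0,0,0],[0,0,-0.1745],100],[[0,0,0],[0,0,-0.1745],100],[[0,0,0],[0,0,-0.1745],100],[[0,0,0],[0,0,-0.1745],100],[[0,0,0],[0,0,-0.1745],100],[[0,0,0],[0,0,0],100],[[0,0,0],[0,0,0],100]]}}

```text
time: 16.5
ee_pos: [0.5567, -0.1598, 0.2799]
eef_rot: [0.694, 0.72, -0.0, -0.0]
ft_force: [-1.1, 0.5, 0.4]
width: 0.0874
grip_force: 0.0
```

```bash
python3 -c "
from h import *
to([.5585,-.160,.14])"
```

```text
t 16.5 pos [ 0.5567 -0.1598  0.2799] R [[-0.038, 0.999, -0.001], [0.999, 0.038, 0.0], [0.0, -0.001, -1.0]] w 0.0874 g 0.0 F [-1.1  0.5  0.4]
need cm [-0.03  0.2  13.99] q [ 0.73  0.27 -0.64  1.47  0.16  1.46  0.12]
```

Request:
{"fn": "move_arm", "kwargs": {"targets": [[[0,0.2,2],[0,0,-0.005],100],[[0,0,3],[0,0,0],100],[[0,0,3],[0,0,0],100],[[0,0,3],[0,0,0],100],[[0,0,2],[0,0,0],100],[[0,0,1],[0,0,0],100],[[0,0,0],[0,0,0],100],[[0,0,0],[0,0,0],60],[[0,0,0],[0,0,0],40],[[0,0,0],[0,0,0],30],[[0,0,0],[0,0,0],24],[[0,0,0],[0,0,0],21],[[0,0,0],[0,0,0],21]], "grip_force": 5}}

```text
time: 18.12
ee_pos: [0.559, -0.1597, 0.1405]
eef_rot: [0.69, 0.724, -0.0, 0.0]
ft_force: [-0.5, -0.2, -0.9]
width: 0.035
grip_force: 0.0
```

```bash
python3 -c "
from h import *
to([.5585,-.160,.14])
c,f=cam('top');s,g=cam('side')
cv2.imwrite('pics/e.png',cv2.resize(s['image'][90:220,195:315],None,fx=4,fy=4,interpolation=cv2.INTER_CUBIC))"
```

```text
t 18.12 pos [ 0.559  -0.1597  0.1405] R [[-0.047, 0.999, 0.0], [0.999, 0.047, -0.0], [-0.0, 0.0, -1.0]] w 0.035 g 0.0 F [-0.5 -0.2 -0.9]
need cm [-0.03 -0.05  0.05] q [ 0.71  0.36 -0.62  1.66  0.22  1.19  0.08]
```

View pics/e.png

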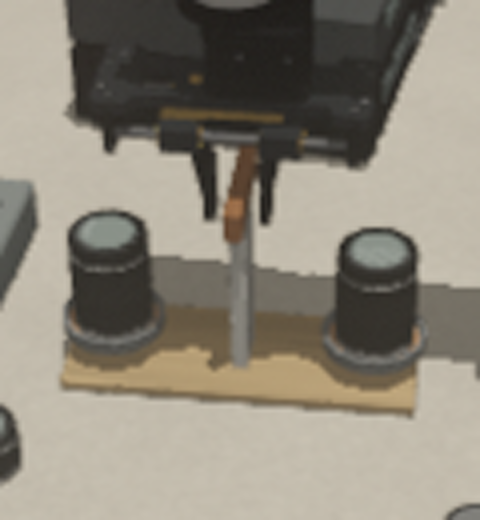

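The fingers straddle the bar at columns 208 and 267, with the bar's middle at about 239, so it is centred. I'll close gently, then firmly.

Request:
{"fn": "move_arm", "kwargs": {"targets": [[[0,0,0],[0,0,0],18],[[0,0,0],[0,0,0],16],[[0,0,0],[0,0,0],12],[[0,0,0],[0,0,0],8],[[0,0,0],[0,0,0],0],[[0,0,0],[0,0,0],0],[[0,0,0],[0,0,0],0]], "grip_force": 5}}

```text
time: 19.1
ee_pos: [0.559, -0.1598, 0.1405]
eef_rot: [0.69, 0.724, -0.0, 0.0]
ft_force: [-4.5, -0.4, 2.3]
width: 0.0138
grip_force: 5.0
```

Request:
{"fn": "move_arm", "kwargs": {"targets": [[[0,0,0],[0,0,0],0],[[0,0,0],[0,0,0],0],[[0,0,0],[0,0,0],0]], "grip_force": 50}}

```text
time: 19.48
ee_pos: [0.559, -0.1598, 0.1405]
eef_rot: [0.69, 0.724, -0.0, 0.0]
ft_force: [-4.0, -0.4, 0.8]
width: 0.0137
grip_force: 50.0
```

Request:
{"fn": "move_arm", "kwargs": {"targets": [[[0,0,-0.1],[0,0,0],0],[[0,0,-0.2],[0,0,0],0],[[0,0,-0.4],[0,0,0],0],[[0,0,-0.6],[0,0,0],0],[[0,0,-0.8],[0,0,0],0],[[0,0,-0.9],[0,0,0],0],[[0,0,-0.9],[0,0,0],0],[[0,0,-0.9],[0,0,0],0],[[0,0,-0.9],[0,0,0],0],[[0,0,-0.9],[0,0,0],0],[[0,0,-0.9],[0,0,0],0],[[0,0,-0.8],[0,0,0],0],[[0,0,-0.7],[0,0,0],0],[[0,0,-0.5],[0,0,0],0],[[0,0,-0.3],[0,0,0],0],[[0,0,-0.2],[0,0,0],0],[[0,0,0],[0,0,0],0],[[0,0,0],[0,0,0],0],[[0,0,0],[0,0,0],0],[[0,0,0],[0,0,0],0]], "grip_force": 50}}

```text
time: 21.98
ee_pos: [0.5589, -0.1597, 0.2405]
eef_rot: [0.69, 0.724, -0.0, -0.0]
ft_force: [0.5, -0.1, -6.6]
width: 0.0132
grip_force: 50.0
```

```bash
python3 -c "
from h import *
to([.559,-.160,.2405])
c,f=cam('top');s,g=cam('side')
cv2.imwrite('pics/f.png',cv2.resize(s['image'][60:220,185:335],None,fx=3.7,fy=3.7,interpolation=cv2.INTER_CUBIC))
print(np.round(r.read_state()['torque'],2))"
```

```text
t 21.98 pos [ 0.5589 -0.1597  0.2405] R [[-0.047, 0.999, -0.0], [0.999, 0.047, -0.0], [-0.0, -0.0, -1.0]] w 0.0132 g 49.99829767271876 F [ 0.5 -0.1 -6.6]
need cm [-0.03  0.   -0.  ] q [ 0.72  0.29 -0.64  1.53  0.17  1.38  0.12]
[-0.03 -0.12 -0.01]
```

View pics/f.png

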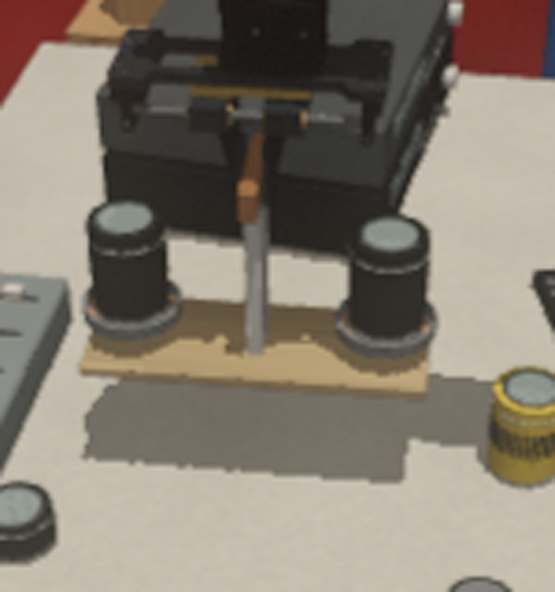

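The caddy hangs level, with its base edge running from (82,372) to (428,393), the same slope as on the bench. Both lenses stand at (128,260) and (388,275), and the load on the wrist is steady at 6.6 N. Handing in.

```bash
python3 -c "
from bench import r
print(r.close_job())"
```

```text
the job is handed in; nothing more can be done
None
```

The tall lens stands in the formerly empty dish, and the caddy is held steady and level by its handle about 10 cm above its spot, with both lenses upright; the job was handed in at about 22 s.

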